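# Recap the gas burner and hold its knob in on full flame

## Robot

A 6-joint arm with a two-finger parallel gripper is mounted at the origin on the work surface. World frame = base frame: x ahead of the robot, y to its left, z up, the work surface at z = 0. Lengths are in m, angles in rad, forces in N, time in s.
With the tool pointing down it reaches from about 0.35 to 0.975 m from the base axis. Payload 4.9 kg.
Tool frame: the origin (TCP) lies at the very end of the fingers, on their centre line; the grasp point (between the pads) lies 19 mm behind it; z points along the fingers, y is the line along which they close (so a half turn about z gives the same grasp; the last joint's range is limited). The gripper opens to 85 mm and grips with 20 to 120 N. Pads are 22 mm wide; open, the fingers measure 114 mm over their backs; the gripper's body (76 mm by 85 mm) begins 54 mm behind the grasp point. The pads swing forward as they close: fully open they stand 13 mm farther back than shut.
Start: joints at [1.217, 0.053, 1.613, -0, 1.476, -0.119], TCP at [0.145, 0.608, 0.199] pointing down, gripper open.
Joint ranges: [-3.01, 3.01], [-1.01, 2.22], [0.06, 2.58], [-1.02, 4.17], [0.09, 2.62], [-3.14, 3.14]. Speed limits (rad/s): [2.57, 2.57, 3.14, 3.14, 3.14, 3.14].

## Interface

Orientations are given as a unit quaternion [w, x, y, z].
In Python, from plant import manip gives the robot as it stands.
- The arm moves only by the shell command python3 -m pendant 'ROWS'. ROWS is JSON, a list of rows, each a list of 3 entries, a list of its own where there are three numbers: the opening, from 0 (shut) to 1 (fully open), then the shift along the tool's x, y, z in units of 12 cm (1.0 is 12 cm), then the turn about the tool's z in units of pi rad (1.0 is pi rad). In form: [[gripper, [dx, dy, dz], roll], ...]. A call has 1 to 10 rows; each row is the pose to reach, as a shift and turn from the pose commanded when the call began, along the tool's axes at that moment, turning the shorter way round; what a row does not reach only later rows make up. A row lasts 1/10 s, in which the tool goes at most 50 mm and 8.59 degrees, less where a joint would pass 70% of its speed; a pose out of reach is approached as far as the arm can. A call with a number of a shift or a turn outside -1 to 1 is refused whole. A call with a gripper value outside its range is refused whole. The fingers move at their own pace and stop on an object; the grip force is fixed at half the most. Time passes only in rows, so rows that repeat a pose let the fingers close. It gives the time, the measured TCP pose, the force, the opening and the grip force at its end, in the units of the state.
- manip.state(): the state, without advancing time (a new reading comes with each control period).
- manip.grab_frame(name): name is "scene" or "side" or "wrist"; returns a dict with "img" (400x640x3 uint8, red, green, blue), "fx", "fy", "cx", "cy" (pixels), "eye" and "rotation" of the camera in the world; the wrist camera has in their place "tool_from_camera" (4x4, takes a point from camera to tool coordinates, whose origin is the TCP and whose axes are the flange's). Camera axes: x right, y down, z forward; pixel columns grow to the right and rows downward; lengths in m; the calibration is good to about 2 mm. A picture is of the moment at which its call begins: read the wrist's pose just before it. There is no depth.
- manip.job_done(): hands the job in; it is judged then, once.
The state is a dict: "time": time; "joint_pos": joint angles; "joint_vel": joint speeds; "joint_efforts": joint torques, N m; "tool_pos": TCP position; "tool_rot": TCP orientation; "contact_force": force on the tool from outside, world axes, zero at the start; "ft_torque": the same for the moment, N m; "gripper_width": opening from 0.0 (shut) to 1.0 (fully open); "grasp_force": force on a finger pad.
Only numpy, scipy, OpenCV 4.12 (cv2) and the standard library are available. Lean on these libraries where they do the work, as an engineer would, in place of code of your own. Each camera call takes 0.05 s, during which the arm holds its last target. There are 200 camera calls.

## Task

Set the loose black cap back on the front burner of the gas hob, flat in its seat, without dropping it. Then light that burner with its own knob, the right-hand one: push it fully in and, without letting it up, turn it anticlockwise a quarter turn to the big-flame mark (red dot), and hold it fully in there for at least three seconds. Finish while still holding the knob in, and leave the rear burner, its knob and everything else on the worktop where they are.

Things in the scene. Friction and masses are not known exactly. Their poses are not given: they have to be found in the camera images.
- burner_cap: Loose burner cap, black enamelled iron, about 0.12 kg, right way up on the worktop: a disc 56 mm in diameter, 6 to 15 mm above the origin; under it a centring foot 34 mm in diameter, tapering to 26 mm at its bottom. Origin: centre of the foot's underside; z up. Same all round: any grasp yaw will do.
- front_seat (a point): Where burner_cap's origin lies once seated: on the front burner's axis, 26 mm above the worktop (18 above the hob plate). The burner head is an aluminium ring 52 mm in diameter, rim 24 mm above the plate, with a recess 37 mm wide and 10 mm deep for the cap's foot (about 1.5 mm of play all round); the cap's disc lies flat on the rim. Two thin pins beside the head are 14 mm high.
- hob: Gas hob: steel plate 520 mm (its x) by 290 mm (its y), 8 mm high, fixed, found at different places and yaws. Origin: centre of its underside on the worktop; x points from its front (towards the robot) to its rear. Knobs side by side at x = -215 mm (y = -60 right, +60 left), front burner at x = -75, rear burner at x = +135, both at y = 0; the rear one has its cap and pan support on.
- front_knob: Front burner's knob: the right-hand one (hob y = -60 mm), black, white pointer line. Round skirt 46 mm in diameter, 6 to 14 mm above the hob plate when up; on it a grip bar 42 mm long, 13 wide, 18 high (top 32 mm above the plate) along the knob's x, which is the hob's x at off. Origin: on its axis, level with the plate's top when up. Turns and sinks with the knob.
- front_knob_grip (a point): Point on the front knob's axis in the middle of the grip bar, 9 mm below the bar's top and 9 mm above the skirt; 23 mm above the hob plate when the knob is up.
- front_knob_push (a joint): How far the front knob is pushed in, m: 0 up, 0.005 fully in at its stop. A spring pushes it up: 3.2 N at the start of the travel, 8 N fully in; it comes up when let go. Held in means more than 0.0035.
- front_knob_turn (a joint): Turn of the front knob, rad: 0 off (pointer away from the robot), growing anticlockwise from above. Big-flame mark (red dot at the knob's left) at 1.57, good within 0.3; it turns on from there to low, stop at 3.4. A lock blocks turning from off beyond about 0.1 until the knob is 3 mm in; then only light friction (0.04 N m), and it stays where turned.
- rear_knob_push (a joint): The same for the rear burner's knob (the left-hand one, same shape): 0 up, 0.005 fully in. Leave alone.
- rear_knob_turn (a joint): Turn of the rear burner's knob, rad, 0 off. Leave alone.
- mug: White mug, 80 mm in diameter and 92 mm high, handle along its y. Stands on the side of the hob where the loose cap is not. Origin: centre of the underside.
- moka_pot: Aluminium moka pot, 94 mm across, 187 mm high, black handle along its y. Origin: centre of the underside.
- juice: Bottle of orange juice, 76 mm in diameter, 220 mm high. Origin: centre of the underside.
- tumbler: Glass tumbler, 72 mm in diameter, 100 mm high. Origin: centre of the underside.
- pepper_mill: Wooden pepper mill, 54 mm in diameter, 160 mm high. Origin: centre of the underside.

How it is judged:
On the way, in this order (a step that is already met when the one before it is completed fails the run):
1. the cap sits flat in its seat on the front burner and the fingers have let go of it (horizontal distance between burner_cap and front_seat below 0.004 m and z of burner_cap in the frame of front_seat between -0.003 and 0.003 m and angle between burner_cap's own z axis and vertical below 0.06 rad and contact force between the fingers and burner_cap below 0.1 N), for 0.3 s.
2. the front burner's knob is held fully in by the fingers at the big-flame mark for three seconds, the cap still seated (all of step 1 and value of joint front_knob_push above 0.0035 m and value of joint front_knob_turn between 1.27 and 1.87 rad and contact force between the fingers and front_knob above 3 N), for 3 s.
At the end, for the whole second after the job is handed in: Cap on the front burner: within 4 mm of the axis, 3 mm of its seated height, 0.06 rad of level, not touched. The fingers (over 3 N) hold the front knob in more than 3.5 of its 5 mm, turned 1.27 to 1.87 rad from off. Rear knob up (under 2.5 mm) and off (under 0.3 rad) (all of step 2 and value of joint rear_knob_push below 0.0025 m and value of joint rear_knob_turn below 0.3 rad); the arm keeps its last pose, push and grip.
It fails at once if the cap is let go more than 20 mm above its seat over the burner (dropped) (horizontal distance between burner_cap and front_seat below 0.05 m and z of burner_cap in the frame of front_seat above 0.02 m and contact force between the fingers and burner_cap below 0.05 N).
It fails at once if the front knob is let up (less than 2 mm in) after it has been turned on (value of joint front_knob_turn above 0.9 rad and value of joint front_knob_push below 0.002 m).
It fails at once if the rear burner's knob is pushed or turned (value of joint rear_knob_push above 0.0025 m or value of joint rear_knob_turn above 0.3 rad).
It fails at once if the mug, moka pot, juice, tumbler or pepper mill is shifted by more than 30 mm (distance of any of mug, moka_pot, juice, tumbler, pepper_mill from where it was at the start of the episode above 0.03 m).
It also fails if it takes over 58 s, if anything falls off the work surface, if the arm or the gripper's body presses on something with over 40 N, if the wrist force passes 120 N, or if a joint passes its speed limit or range.

## Working session

There is one attempt and no reset: what is moved stays moved. The work goes in short steps, Python scripts to look and compute and a shell command to move; the robot and the scene stay as the last step left them, time stands still between calls to the robot, and variables do not carry over. Pictures are saved under pics/ and viewed, at most 11 in all, crops included, and the job is handed in when it is done.

```bash
mkdir -p pics
cat > h.py <<'E'
import numpy as np, cv2
from plant import manip
from scipy.spatial.transform import Rotation as R
def cam(name):
    s=manip.state(); f=manip.grab_frame(name)
    K=np.array([[f['fx'],0,f['cx']],[0,f['fy'],f['cy']],[0,0,1]])
    if name=='wrist':
        q=s['tool_rot']; T=np.eye(4); T[:3,:3]=R.from_quat([q[1],q[2],q[3],q[0]]).as_matrix(); T[:3,3]=s['tool_pos']
        M=T@np.array(f['tool_from_camera']); return f['img'],K,M[:3,:3],M[:3,3]
    return f['img'],K,np.array(f['rotation']).reshape(3,3),np.array(f['eye'])
def ray(c,u,v,z):
    _,K,Rm,e=c; d=Rm@np.linalg.solve(K,[u,v,1.]); return e+d*(z-e[2])/d[2]
def proj(c,p):
    _,K,Rm,e=c; q=K@(Rm.T@(np.array(p)-e)); return q[:2]/q[2]
def save(img,n): cv2.imwrite('pics/'+n,cv2.cvtColor(img,cv2.COLOR_RGB2BGR))
E
python3 - <<'E'
from h import *
for n in('scene','side','wrist'):
    c=cam(n); save(c[0],n+'0.png'); print(n,c[3],c[2].round(3).tolist(),c[1][0])
    np.savez(n+'0.npz',img=c[0],K=c[1],R=c[2],e=c[3])
s=manip.state();print({k:np.round(v,3).tolist() for k,v in s.items()})
E
```

```text
Traceback (most recent call last):
  File "h.py", line 10, in cam
    return f['img'],K,np.array(f['rotation']).reshape(3,3),np.array(f['eye'])
                      ~~~~~~~~~~~~~~~~~~~~~~~~~~~~~~~^^^^^
ValueError: cannot reshape array of size 4 into shape (3,3)
```

Rotation is a quaternion.

```bash
sed -i "s/np.array(f\['rotation'\]).reshape(3,3)/R.from_quat(np.roll(f['rotation'],-1)).as_matrix()/" h.py
python3 - <<'E'
from h import *
for n in('scene','side','wrist'):
    c=cam(n); save(c[0],n+'0.png'); print(n,c[3],c[2].round(3).tolist(),c[1][0])
    np.savez(n+'0.npz',img=c[0],K=c[1],R=c[2],e=c[3])
s=manip.state();print({k:np.round(v,3).tolist() for k,v in s.items()})
E
```

```text
scene [1.18853073 1.0589055  1.48276492] [[-0.88, 0.355, -0.314], [0.474, 0.667, -0.574], [0.006, -0.655, -0.756]] [515.25178146   0.         322.51540101]
side [-0.26471262 -0.87408508  0.78769681] [[0.709, -0.363, 0.605], [-0.705, -0.373, 0.603], [0.006, -0.854, -0.52]] [406.00559456   0.         313.87891678]
wrist [0.06966439 0.62600243 0.37420073] [[0.232, 0.926, 0.298], [0.973, -0.22, -0.073], [-0.002, 0.307, -0.952]] [326.32050101   0.         314.32104307]
{'time': 0.2, 'joint_pos': [1.217, 0.053, 1.614, 0.0, 1.476, -0.119], 'joint_vel': [-0.0, -0.001, -0.004, 0.001, -0.002, 0.002], 'joint_efforts': [0.001, -39.367, -37.02, -0.0, 0.005, 0.0], 'tool_pos': [0.145, 0.607, 0.198], 'tool_rot': [-0.0, 0.117, 0.993, -0.001], 'contact_force': [0.479, 0.76, -0.177], 'ft_torque': [0.01, 0.005, 0.015], 'grasp_force': 0.0, 'gripper_width': 1.003}
```

View pics/scene0.png

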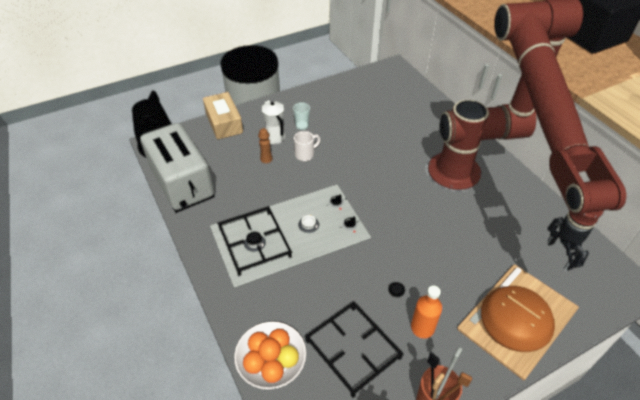

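View pics/side0.png

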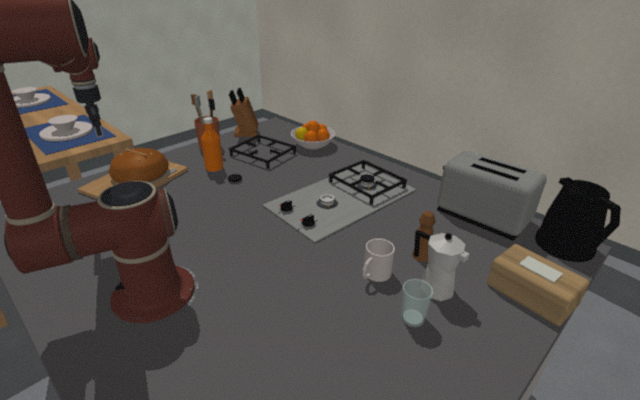

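The scene view shows the cap at about (397,289), the bare burner head at (308,222), and the knobs at (337,199), the right-hand one, and (349,222). The juice stands near the cap, and the mug, mill and moka pot are on the right. Next I'll measure these coarsely.

Run:
```python
from h import *
def ld(n):
    d=np.load(n+'0.npz'); return d['img'],d['K'],d['R'],d['e']
S=ld('scene');D=ld('side')
for nm,c,pts in(('scene',S,dict(cap=(397,289,.015),head=(308,222,.032),kr=(337,199,.035),kl=(349,222,.035),rear=(254,239,.04),juice=(424,335,0.01),mug=(305,157,0.01))),
 ('side',D,dict(cap=(235,178,.015),head=(327,201,.032),kr=(308,221,.035),kl=(286,207,.035),rear=(366,181,.04),juice=(213,170,0)))):
    for k,(u,v,z) in pts.items(): print(nm,k,ray(c,u,v,z).round(3))
```

```text
scene cap [0.528 0.372 0.015]
scene head [ 0.663 -0.01   0.032]
scene kr [ 0.516 -0.056  0.035]
scene kl [0.533 0.062 0.035]
scene rear [ 0.869 -0.025  0.04 ]
scene juice [0.544 0.549 0.01 ]
scene mug [ 0.507 -0.341  0.01 ]
side cap [0.522 0.356 0.015]
side head [ 0.638 -0.039  0.032]
side kr [ 0.499 -0.085  0.035]
side kl [0.504 0.029 0.035]
side rear [ 0.841 -0.052  0.04 ]
side juice [0.512 0.503 0.   ]
```

```bash
python3 -m pendant '[[1,[-1,-0.35,0.1],0],[1,[-1,-0.35,0.1],0],[1,[-1,-0.35,0.1],0],[1,[-1,-0.35,0.1],0]]' && python3 -m pendant '[[1,[-1,-0.35,0],0],[1,[-1,-0.35,0],0],[1,[-1,-0.35,0],0],[1,[-1,-0.35,0],0]]' && python3 -m pendant '[[1,[-1,-0.35,0],0],[1,[-1,-0.35,0],0],[1,[-1,-0.35,0],0],[1,[-1,-0.35,0],0],[1,[-1,-0.35,0],0],[1,[-1,-0.35,0],0]]'
python3 - <<'E'
from h import *
c=cam('wrist'); save(c[0],'w1.png'); np.savez('w1.npz',img=c[0],K=c[1],R=c[2],e=c[3]); print(manip.state()['tool_pos'],manip.state()['joint_vel'])
E
```

```text
time: 0.6
tool_pos: [0.2547, 0.537, 0.1862]
tool_rot: [0.0, 0.119, 0.993, -0.001]
contact_force: [-0.6, 0.4, -0.4]
gripper_width: 1.004
grasp_force: 0.0
time: 1.0
tool_pos: [0.3612, 0.4692, 0.1871]
tool_rot: [0.0, 0.119, 0.993, -0.0]
contact_force: [-0.4, 0.3, -0.3]
gripper_width: 1.003
grasp_force: 0.0
time: 1.6
tool_pos: [0.4647, 0.4028, 0.187]
tool_rot: [-0.0, 0.116, 0.993, 0.0]
contact_force: [-0.5, 0.0, 0.6]
gripper_width: 1.001
grasp_force: 0.0
[0.46469763 0.40282726 0.18703318] [-0.0015682  -0.00199393  0.0016181  -0.00294434 -0.00042294 -0.00350154]
```

View pics/w1.png

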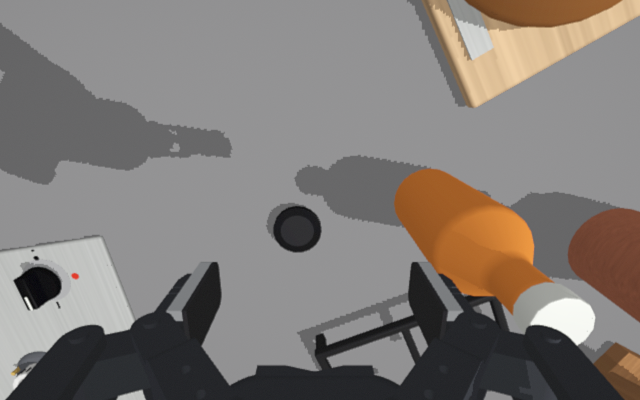

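The wrist view shows the cap at about (297,229), the juice at (470,230) and the hob's near-left corner at (100,237) with the left knob. I'll segment the cap.

Run:
```python
from h import *
d=np.load('w1.npz'); c=(d['img'],d['K'],d['R'],d['e'])
s=manip.state()['tool_pos']; print('tcp px',proj(c,s))
g=cv2.cvtColor(c[0],cv2.COLOR_RGB2GRAY)
print(g[229,285:310:4],g[229,262:275],g[190,200])
m=(g<70).astype('uint8'); n,l,st,ce=cv2.connectedComponentsWithStats(m)
for i in range(1,n):
    if st[i,4]>150: print(st[i],ce[i])
i=l[229,297]; cn=max(cv2.findContours((l==i).astype('uint8'),0,1)[0],key=cv2.contourArea)
P=np.array([ray(c,u,v,.015) for u,v in cn[:,0]]); print('ellipse',cv2.fitEllipse(cn))
A=np.c_[2*P[:,:2],np.ones(len(P))]; x=np.linalg.lstsq(A,(P[:,:2]**2).sum(1),rcond=None)[0]; print('circle',x[:2],np.sqrt(x[2]+x[0]**2+x[1]**2))
print(cv2.minEnclosingCircle(P[:,:2].astype('float32')))
print('hob corner',ray(c,101,236,.008))
S=np.load('scene0.npz');S=(S['img'],S['K'],S['R'],S['e']);D=np.load('side0.npz');D=(D['img'],D['K'],D['R'],D['e'])
p=[*x[:2],.015]; print('in scene',proj(S,p),'side',proj(D,p), S[1],D[1])
```

```text
tcp px [313.73327425 235.44476769]
[47 49 48 49 48 48 50] [147 148 148 147 143 119 104 104 104 104  98  62  29] 148
[ 273  206   48   46 1722] [296.75551684 228.6126597 ]
[    6   262   619   138 37292] [319.90383997 358.40054167]
[  14  267   47   42 1292] [ 38.09752322 285.48993808]
ellipse ((296.7425231933594, 228.60511779785156), (45.07526779174805, 46.826988220214844), 95.61848449707031)
circle [0.5262852  0.36782756] 0.027503219129034338
((0.52619469165802, 0.3680189251899719), 0.028543714433908463)
hob corner [0.48428319 0.13911123 0.008     ]
in scene [396.67280438 287.81421587] side [234.25776156 176.6601741 ] [[515.25178146   0.         322.51540101]
 [  0.         515.25178146 208.31817349]
 [  0.           0.           1.        ]] [[406.00559456   0.         313.87891678]
 [  0.         406.00559456 199.0379134 ]
 [  0.           0.           1.        ]]
```

```bash
python3 -m pendant '[[1,[-0.567,-0.166,0.2],0],[1,[-0.567,-0.166,0.5],0],[1,[-0.567,-0.166,0.7],0],[1,[-0.567,-0.166,0.7],0],[1,[-0.567,-0.166,0.7],0]]'
python3 - <<'E'
from h import *
c=cam('wrist'); save(c[0],'w2.png'); s=manip.state(); t=s['tool_pos']; print(t,s['tool_rot'])
g=cv2.cvtColor(c[0],cv2.COLOR_RGB2GRAY); m=(g<70).astype('uint8')
pc=proj(c,[.526,.368,.015]); print(pc)
n,l,st,ce=cv2.connectedComponentsWithStats(m); i=l[int(pc[1]),int(pc[0])]; print(st[i])
cn=max(cv2.findContours((l==i).astype('uint8'),0,1)[0],key=cv2.contourArea)
P=np.array([ray(c,u,v,.015) for u,v in cn[:,0]])
x,r=cv2.minEnclosingCircle(P[:,:2].astype('float32')); print(x,r)
T=R.from_quat(np.roll(s['tool_rot'],-1)).as_matrix(); print('delta tool units',T.T@(np.array([*x,0.0])-t)/.12)
E
```

```text
time: 2.15
tool_pos: [0.5268, 0.3673, 0.1034]
tool_rot: [-0.0, 0.116, 0.993, -0.0]
contact_force: [0.9, -0.4, 0.2]
gripper_width: 1.003
grasp_force: 0.0
[0.52779647 0.36772254 0.10494705] [9.44202228e-04 1.16350504e-01 9.93207492e-01 7.39393315e-04]
[314.56683254 191.80317355]
[ 283  161   65   64 3245]
(0.5274180769920349, 0.3680238723754883) 0.028127646073698997
delta tool units [5.13811624e-03 2.37656819e-04 8.74552878e-01]
```

View pics/w2.png

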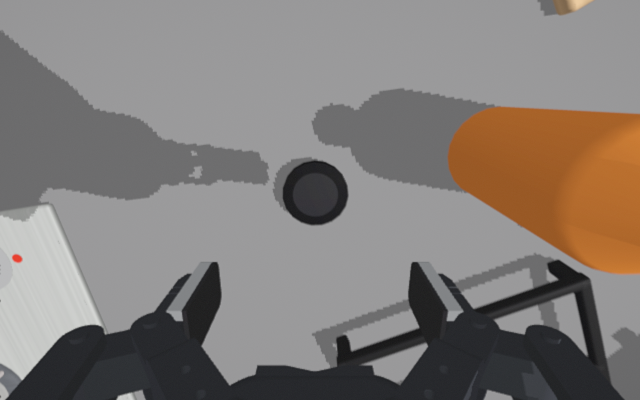

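The cap is centred under the fingers at (315,193), with juice and pan support clear. I'll descend and grip.

```bash
python3 -m pendant '[[1,[0,0,0.3],0],[1,[0,0,0.6],0],[1,[0,0,0.8],0],[1,[0,0,0.86],0],[1,[0,0,0.86],0],[1,[0,0,0.86],0]]' && python3 -m pendant '[[0.4,[0,0,0],0],[0.4,[0,0,0],0],[0.4,[0,0,0],0],[0.4,[0,0,0],0],[0.4,[0,0,0],0],[0.4,[0,0,0],0],[0.4,[0,0,0],0],[0.4,[0,0,0],0]]'
```

```text
time: 2.8
tool_pos: [0.5294, 0.3677, 0.0028]
tool_rot: [0.002, 0.117, 0.993, 0.001]
contact_force: [-0.9, 0.3, 0.9]
gripper_width: 0.996
grasp_force: 0.0
time: 3.6
tool_pos: [0.5277, 0.3663, -0.0002]
tool_rot: [-0.0, 0.117, 0.993, -0.0]
contact_force: [-0.8, -0.3, 0.3]
gripper_width: 0.407
grasp_force: 0.0
```

Run:
```python
from h import *
c=cam('wrist'); save(c[0],'w3.png'); s=manip.state(); print(s['tool_pos'],s['gripper_width'],s['grasp_force'])
```

```text
[ 5.27722457e-01  3.66310800e-01 -1.48770693e-04] 0.39926025132533666 0.0
```

View pics/w3.png

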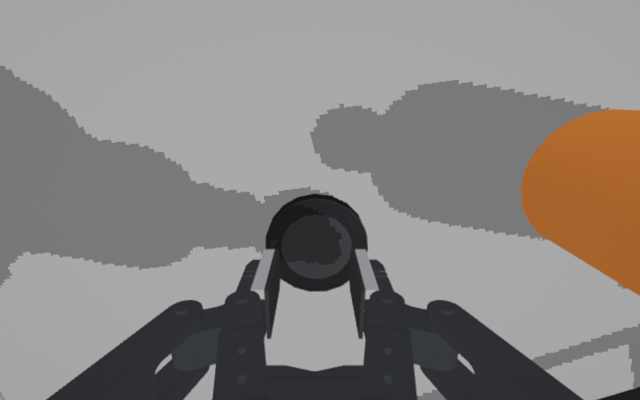

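Run:
```python
from h import *
c=cam('wrist'); t=manip.state()['tool_pos']
print(ray(c,317,242,.015), ray(c,267,242,.015),ray(c,368,242,.015)); print('tcp',t,proj(c,t))
for y in(-.0285,0,.0285):
  for z in (0,.005,.015,.03): print(y,z,proj(c,np.array([.23*y+t[0],t[1]+.973*y,z])).round())
im=c[0][180:330,220:420]; save(cv2.resize(im,(800,600),interpolation=cv2.INTER_CUBIC),'w4.png')
```

```text
[0.52537925 0.36869543 0.015     ] [0.51911843 0.34243565 0.015     ] [0.53176493 0.39547893 0.015     ]
tcp [ 5.27719972e-01  3.66291112e-01 -1.56611739e-04] [313.72994056 235.41552366]
-0.0285 0 [265. 236.]
-0.0285 0.005 [264. 239.]
-0.0285 0.015 [261. 247.]
-0.0285 0.03 [256. 260.]
0 0 [314. 236.]
0 0.005 [314. 239.]
0 0.015 [314. 247.]
0 0.03 [314. 260.]
0.0285 0 [362. 235.]
0.0285 0.005 [364. 239.]
0.0285 0.015 [366. 247.]
0.0285 0.03 [371. 260.]
```

View pics/w4.png

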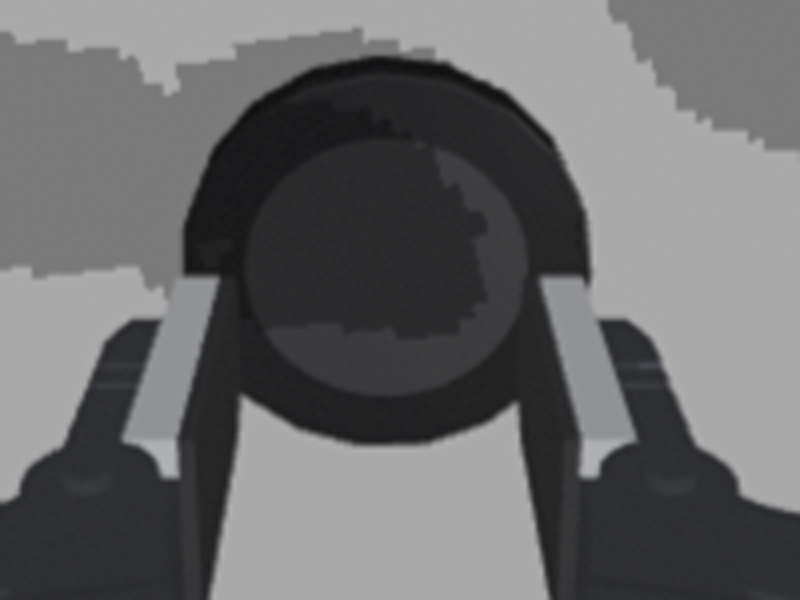

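The cap is unmoved, at (317,242) in the wrist view, and the fingers closed above it. The tips look higher than the TCP would suggest, so I'll check from the fixed cameras.

Run:
```python
from h import *
o=[]
for n in('scene','side'):
    c=cam(n); t=manip.state()['tool_pos']; p=proj(c,t); q=proj(c,t+[0,0,.05]); print(n,p,q)
    u,v=int(p[0]),int(p[1]); im=c[0][v-37:v+13,u-33:u+33].copy()
    im=cv2.resize(im,None,fx=6,fy=6,interpolation=cv2.INTER_CUBIC)
    im=cv2.convertScaleAbs(im,alpha=2.2,beta=20)
    for w,col in((p,(255,0,0)),(q,(0,255,0))): cv2.circle(im,(int((w[0]-u+33)*6),int((w[1]-v+37)*6)),4,col,1)
    o.append(im)
save(np.hstack(o),'fs.png')
```

```text
scene [395.53969332 290.07766527] [397.26426015 281.91989698]
side [235.13465674 179.97535283] [233.9440721  168.90664659]
```

View pics/fs.png

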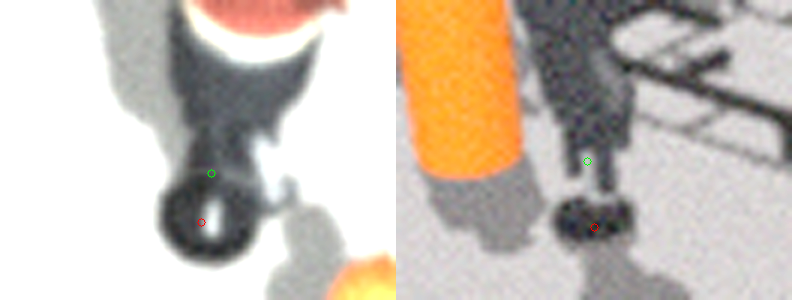

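The side crop shows the fingertips about 30 to 40 mm above the reported TCP at (235,180), so the fingers really end that far behind it. I'll open, then feel down for the worktop carefully.

```bash
python3 -m pendant '[[1,[0,0,0],0],[1,[0,0,0],0],[1,[0,0,0],0],[1,[0,0,0],0],[1,[0,0,0],0],[1,[0,0,0],0],[1,[0,0,0],0]]'; python3 -m pendant '[[1,[0,0,0.1],0],[1,[0,0,0.2],0],[1,[0,0,0.2],0]]';python3 -m pendant '[[1,[0,0,0.05],0],[1,[0,0,0.1],0],[1,[0,0,0.1],0],[1,[0,0,0.1],0]]'
```

```text
time: 4.5
tool_pos: [0.5277, 0.3663, -0.0001]
tool_rot: [0.0, 0.117, 0.993, 0.0]
contact_force: [-0.0, 0.1, 1.0]
gripper_width: 1.0
grasp_force: 0.0
time: 4.8
tool_pos: [0.5255, 0.3651, -0.0275]
tool_rot: [-0.002, 0.117, 0.993, -0.002]
contact_force: [-0.8, -0.2, 0.1]
gripper_width: 1.003
grasp_force: 0.0
time: 5.2
tool_pos: [0.5277, 0.3663, -0.0362]
tool_rot: [-0.0, 0.117, 0.993, -0.0]
contact_force: [-0.4, 0.0, 0.1]
gripper_width: 1.001
grasp_force: 0.0
```

```bash
for i in 1 2; do :; done; python3 -m pendant '[[1,[0,0,0.03],0],[1,[0,0,0.03],0]]'|grep -E "pos|contact"; python3 -m pendant '[[1,[0,0,0.03],0],[1,[0,0,0.03],0]]'|grep -E "pos|contact"; python3 -m pendant '[[1,[0,0,0.015],0],[1,[0,0,0.015],0]]'|grep -E "pos|contact"
```

```text
tool_pos: [0.5277, 0.3663, -0.0398]
contact_force: [-1.2, -0.4, -0.4]
tool_pos: [0.5274, 0.3662, -0.0438]
contact_force: [-0.5, -0.4, 0.7]
tool_pos: [0.5278, 0.3663, -0.0452]
contact_force: [0.2, 0.1, 0.8]
```

```bash
python3 -m pendant '[[1,[0,0,-0.04],0],[1,[0,0,-0.04],0]]'|grep -E "pos|contact"; python3 -m pendant '[[0.4,[0,0,-0.04],0],[0.4,[0,0,-0.04],0],[0.4,[0,0,-0.04],0],[0.4,[0,0,-0.04],0]]' ; python3 -m pendant '[[0.4,[0,0,0],0],[0.4,[0,0,0],0],[0.4,[0,0,0],0],[0.4,[0,0,0],0]]'
```

```text
tool_pos: [0.5283, 0.3667, -0.0394]
contact_force: [0.5, -0.1, -0.2]
time: 6.4
tool_pos: [0.5285, 0.3667, -0.0341]
tool_rot: [0.001, 0.117, 0.993, 0.0]
contact_force: [-1.0, -1.0, 5.4]
gripper_width: 0.617
grasp_force: 62.1
time: 6.8
tool_pos: [0.5285, 0.3667, -0.0341]
tool_rot: [0.001, 0.117, 0.993, 0.0]
contact_force: [-1.1, -1.2, 4.8]
gripper_width: 0.618
grasp_force: 62.1
```

Gripped. Lift, move toward the hob, and look.

```bash
python3 -m pendant '[[0.4,[0,0,-0.2],0],[0.4,[0,0,-0.6],0],[0.4,[0,0,-1],0],[0.4,[0,0,-1],0],[0.4,[0,0,-1],0]]'|grep -E "pos|contact|gr"; python3 -m pendant '[[0.4,[0.1,-0.4,-0.3],0],[0.4,[0.2,-0.8,-0.6],0],[0.4,[0.3,-1,-0.7],0],[0.4,[0.3,-1,-0.7],0],[0.4,[0.3,-1,-0.7],0]]'|grep -E "pos|contact|gr";  python3 -m pendant '[[0.4,[0.05,-0.3,0],0],[0.4,[0.1,-0.6,0],0],[0.4,[0.1,-0.6,0],0],[0.4,[0.1,-0.6,0],0],[0.4,[0.1,-0.6,0],0]]'
python3 - <<'E'
from h import *
c=cam('wrist'); save(c[0],'w5.png'); np.savez('w5.npz',img=c[0],K=c[1],R=c[2],e=c[3]); s=manip.state(); print(s['tool_pos'],s['tool_rot'])
print(proj(c,[.65,-.02,.032]),proj(c,[.51,-.07,.035]))
E
```

```text
tool_pos: [0.5287, 0.3668, 0.0863]
contact_force: [-0.6, -0.0, -2.4]
gripper_width: 0.618
grasp_force: 63.4
tool_pos: [0.4639, 0.2573, 0.167]
contact_force: [-0.4, 0.4, -1.2]
gripper_width: 0.617
grasp_force: 63.7
time: 8.3
tool_pos: [0.4363, 0.1914, 0.1671]
tool_rot: [-0.001, 0.117, 0.993, -0.0]
contact_force: [-0.3, -0.0, -1.5]
gripper_width: 0.618
grasp_force: 63.8
[0.43639918 0.19154291 0.16747076] [-9.42839694e-04  1.16604878e-01  9.93177916e-01 -2.01057609e-04]
[186.19196618 384.19007312] [ 97.68785179 297.57613386]
```

View pics/w5.png

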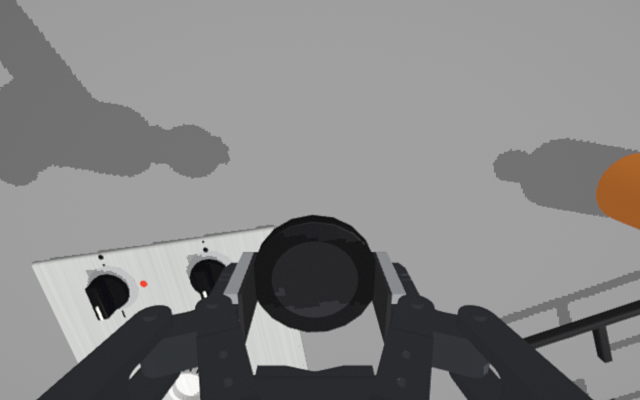

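Cap held level at (314,275); right knob at (107,293), left knob at (208,277), with the burner hidden by the left finger. I'll move so the burner is clear of the gripper.

```bash
python3 -m pendant '[[0.4,[-0.3,0.1,-0.1],0],[0.4,[-0.7,0.2,-0.2],0],[0.4,[-0.8,0.2,-0.3],0],[0.4,[-0.8,0.2,-0.3],0],[0.4,[-0.8,0.2,-0.3],0]]'|grep -E "pos|contact|gr"
python3 - <<'E'
from h import *
c=cam('wrist'); save(c[0],'w6.png'); np.savez('w6.npz',img=c[0],K=c[1],R=c[2],e=c[3]); s=manip.state(); print(s['tool_pos'],s['tool_rot'])
print(proj(c,[.65,-.02,.032]),proj(c,[.51,-.07,.035]))
E
```

```text
tool_pos: [0.5352, 0.1924, 0.2038]
contact_force: [0.1, -0.3, -0.7]
gripper_width: 0.619
grasp_force: 63.9
[0.53447883 0.19232079 0.20345495] [-9.15305171e-04  1.16703059e-01  9.93166412e-01 -1.91606841e-04]
[168.72491228 298.65167559] [ 79.56215274 203.85336905]
```

View pics/w6.png

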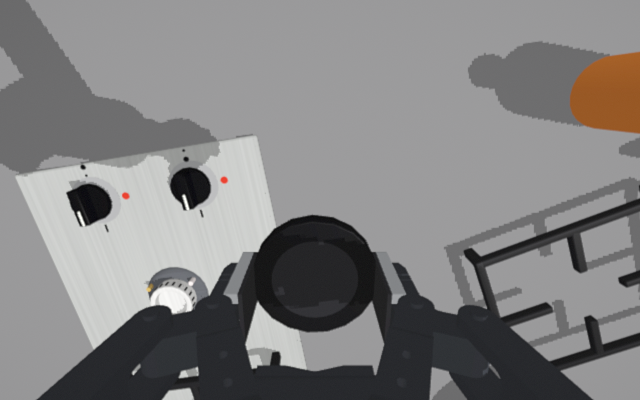

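Run:
```python
from h import *
d=np.load('w6.npz'); c=(d['img'],d['K'],d['R'],d['e']); im=c[0]
hsv=cv2.cvtColor(im,cv2.COLOR_RGB2HSV)
m=((hsv[...,1]>150)&((hsv[...,0]<8)|(hsv[...,0]>172))&(hsv[...,2]>120)).astype('uint8')
n,l,st,ce=cv2.connectedComponentsWithStats(m)
dots=[]
for i in range(1,n):
    if 10<st[i,4]<120: dots.append(ray(c,*ce[i],.008)); print('dot',ce[i],st[i,4],dots[-1])
g=cv2.cvtColor(im,cv2.COLOR_RGB2GRAY)
# edges via line fits along right/left sides: gradient position per row
def edge(rows,u0,u1,sgn):
    P=[]
    for v in rows:
        a=int(np.interp(v,[rows[0],rows[-1]],[u0,u1])); r=cv2.GaussianBlur(g[v:v+1].astype('float32'),(5,1),0)[0]
        w=np.diff(r)[a-10:a+10]*sgn; k=w.argmax(); P.append(ray(c,a-10+k+.5,v,.008)[:2])
    P=np.array(P,'float32'); vx,vy,x,y=cv2.fitLine(P,cv2.DIST_HUBER,0,.01,.01).ravel(); return (x,y),np.arctan2(vy*np.sign(vx),abs(vx))
L=edge(range(150,225),258,275,-1); Rr=edge(range(190,320),23,80,1)
print('left edge',L,'right',Rr)
yaw=(L[1]+Rr[1])/2; ex=np.array([np.cos(yaw),np.sin(yaw)]); ey=np.array([-ex[1],ex[0]])
print('width',np.dot(np.array(L[0])-Rr[0],ey))
cn=[ray(c,17,175,.008)[:2],ray(c,254,135,.008)[:2]]; print('corners',cn,np.linalg.norm(cn[1]-cn[0]),'front-edge yaw',np.arctan2(*(-(cn[1]-cn[0])[::1]*[1,-1])))
if len(dots)==2: w=dots[0]-dots[1]; w=w*np.sign(w[1]); print('dots sep',np.linalg.norm(w),'yaw',np.arctan2(-w[0],w[1]),'mid',(dots[0]+dots[1])/2)
yc=(np.dot(L[0],ey)+np.dot(Rr[0],ey))/2; xf=np.mean([np.dot(k,ex) for k in cn])
o=ex*(xf+.26)+ey*yc; print('yaw',yaw,'hob',o)
for nm,(x,y) in dict(burner=(-.075,0),knobR=(-.215,-.06),knobL=(-.215,.06)).items():
    p=o+ex*x+ey*y; print(nm,p,proj(c,[*p,.032]))
bl=np.zeros_like(g); print('head bright px'); h=(g[250:330,120:215]>235); ys,xs=np.nonzero(h); print(xs.min()+120 if len(xs) else 0,xs.max()+120 if len(xs) else 0,ys.min()+250 if len(xs) else 0)
```

```text
dot [223.68965517 179.44827586] 29 [0.52522148 0.08585373 0.008     ]
dot [125.16666667 195.36666667] 30 [ 0.51667753 -0.03439706  0.008     ]
left edge ((np.float32(0.54157203), np.float32(0.13319804)), np.float32(-0.068806596)) right ((np.float32(0.5695519), np.float32(-0.15832853)), np.float32(-0.07099477))
width 0.2888604
corners [array([ 0.4643401 , -0.14726551]), array([0.48412821, 0.13512749])] 0.2830854555854984 front-edge yaw -0.06995857991385795
dots sep 0.12055393409941657 yaw -0.07093190681628009 mid [0.5209495  0.02572833 0.008     ]
yaw -0.069900684 hob [ 0.73354333 -0.02502657]
burner [ 0.65872649 -0.01978828] [171.43172369 304.48079645]
knobR [ 0.51487774 -0.06986363] [ 83.42583221 206.99296738]
knobL [0.523259   0.04984332] [186.42616034 190.32074272]
head bright px
151 192 282
```

Run:
```python
from h import *
d=np.load('w6.npz'); c=(d['img'],d['K'],d['R'],d['e']); im=c[0]
g=cv2.cvtColor(im,cv2.COLOR_RGB2GRAY)
s=manip.state(); t=np.array(s['tool_pos']); T=R.from_quat(np.roll(s['tool_rot'],-1)).as_matrix(); print(t,s['tool_rot'])
# top arc (rows<248) and bottom arc: first/last dark pixel per column
up=[];lo=[]
for u in range(275,354,3):
    col=g[:,u]<80
    v=200+np.argmax(col[200:300]); up.append((u,v))
    w=345-np.argmax(col[300:345][::-1]); lo.append((u,w-.5))
print(up[::5],lo[::5])
# disc top is 50 mm above TCP, bottom edge 41 mm: from this camera far(lower image) edge is the top rim?; fit both
for nm,arc in(('up',up),('lo',lo),('both',up+lo)):
  for h in(.041,.050):
    P=np.array([T.T@(ray(c,u,v,t[2]+h)-t) for u,v in arc])[:,:2]*1000
    A=np.c_[2*P,np.ones(len(P))]; x=np.linalg.lstsq(A,(P**2).sum(1),rcond=None)[0]
    print(nm,h,x[:2],np.sqrt(x[2]+x[0]**2+x[1]**2))
b=np.array([.6587,-.0198,0]); print('TCP->burner tool units',T.T@(b-[t[0],t[1],0])/.12)
```

```text
[0.53447883 0.19232079 0.20345495] [-9.15305171e-04  1.16703059e-01  9.93166412e-01 -1.91606841e-04]
[(275, np.int64(228)), (290, np.int64(220)), (305, np.int64(216)), (320, np.int64(216)), (335, np.int64(219)), (350, np.int64(226))] [(275, np.float64(318.5)), (290, np.float64(327.5)), (305, np.float64(330.5)), (320, np.float64(330.5)), (335, np.float64(328.5)), (350, np.float64(321.5))]
up 0.041 [-0.49484217  0.66443123] 27.44612889740431
up 0.05 [4.6710252  0.65432529] 25.623308863716517
lo 0.041 [-6.47756807  0.77161306] 28.426037881973297
lo 0.05 [-0.91436114  0.75438869] 26.538137714946966
both 0.041 [-3.9929773   0.75771653] 30.702742585464097
both 0.05 [1.40521685 0.74141509] 28.663636288064076
TCP->burner tool units [-1.41674425 -1.47955806 -0.00163322]
```

Hob pose is consistent (yaw −0.070, width 289 mm, dot spacing 120.6 mm), putting the burner at (0.659, −0.020). Move over it.

```bash
python3 -m pendant '[[0.4,[-0.3,-0.3,0],0],[0.4,[-0.6,-0.6,0],0],[0.4,[-0.8,-0.8,0],0],[0.4,[-0.8,-0.8,0],0],[0.4,[-0.8,-0.8,0],0]]'|grep -E "pos|contact|gr"; python3 -m pendant '[[0.4,[-0.3,-0.3,0],0],[0.4,[-0.5,-0.55,0],0],[0.4,[-0.625,-0.685,0.1],0],[0.4,[-0.625,-0.685,0.4],0],[0.4,[-0.625,-0.685,0.8],0],[0.4,[-0.625,-0.685,1],0],[0.4,[-0.625,-0.685,1],0],[0.4,[-0.625,-0.685,1],0]]'
python3 - <<'E'
from h import *
for k in range(3):
    c=cam('wrist'); s=manip.state(); print(s['tool_pos'],s['tool_rot'])
save(c[0],'w7.png'); np.savez('w7.npz',img=c[0],K=c[1],R=c[2],e=c[3])
t=s['tool_pos']; T=R.from_quat(np.roll(s['tool_rot'],-1)).as_matrix(); print('remaining mm to nominal',(T.T@(np.array([.6587,-.0198,-.008])-t))*1000)
print('burner px',proj(c,[.6587,-.0198,.032]))
E
```

```text
tool_pos: [0.6053, 0.0762, 0.2036]
contact_force: [-1.3, 0.6, -0.8]
gripper_width: 0.616
grasp_force: 63.9
time: 10.2
tool_pos: [0.6597, -0.0198, 0.0849]
tool_rot: [-0.0, 0.116, 0.993, 0.0]
contact_force: [0.6, 0.0, -0.1]
gripper_width: 0.616
grasp_force: 63.9
[ 0.66109435 -0.02028987  0.08669741] [1.45619953e-03 1.16419683e-01 9.93199041e-01 4.92461478e-05]
[ 0.66183448 -0.02066542  0.08764448] [ 2.32919194e-03  1.16595300e-01  9.93176777e-01 -2.13319858e-06]
[ 0.66205634 -0.0209015   0.08790804] [ 2.56954504e-03  1.16720720e-01  9.93161452e-01 -3.34109398e-05]
remaining mm to nominal [ 4.01047856  0.24217366 95.88893731]
burner px [314.00499339 200.75336097]
```

View pics/w7.png

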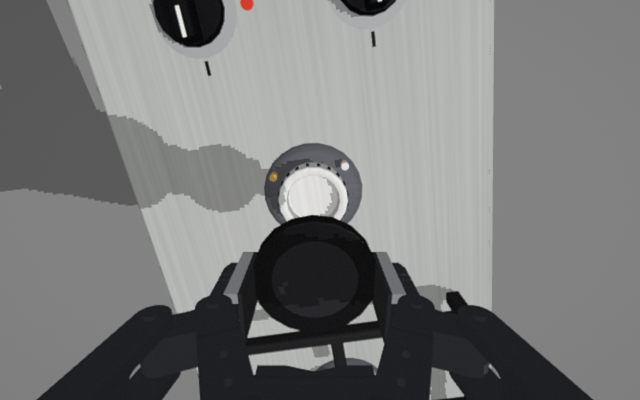

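The head ring is clearly visible at about (313,200), just above the held cap. I'll fit it.

Run:
```python
from h import *
c=cam('wrist'); s=manip.state(); t=np.array(s['tool_pos']); T=R.from_quat(np.roll(s['tool_rot'],-1)).as_matrix(); print(t)
hsv=cv2.cvtColor(c[0],cv2.COLOR_RGB2GRAY)
def fit(P):
    A=np.c_[2*P,np.ones(len(P))]; x=np.linalg.lstsq(A,(P**2).sum(1),rcond=None)[0]; return x[:2],np.sqrt(x[2]+x@[x[0],x[1],0])
g=hsv
# outer left/right edges of bright ring per row
for thr in(215,225,235):
  E=[]
  for v in range(188,210,2):
    xs=np.nonzero(g[v,270:360]>thr)[0]+270; E+= [(xs.min()-.5,v),(xs.max()+.5,v)]
  P=np.array([ray(c,u,v,.032)[:2] for u,v in E]); print(thr,fit(P),E[::6])
  x=fit(P)[0]; print('tool delta mm',T.T@(np.array([*x,-.008])-t)*1000)
```

```text
[ 0.66199953 -0.02110721  0.08773995]
215 (array([ 0.65898413, -0.01920206]), np.float64(0.023754180401349172)) [(np.float64(285.5), 188), (np.float64(284.5), 194), (np.float64(283.5), 200), (np.float64(282.5), 206)]
tool delta mm [ 3.84912357  1.10445013 95.72263963]
225 (array([ 0.6609304 , -0.01918315]), np.float64(0.023053539118905234)) [(np.float64(286.5), 188), (np.float64(284.5), 194), (np.float64(283.5), 200), (np.float64(284.5), 206)]
tool delta mm [ 1.96042685  1.57458969 95.73222829]Traceback (most recent call last):
  File "<stdin>", line 11, in <module>
    return umr_minimum(a, axis, None, out, keepdims, initial, where)
ValueError: zero-size array to reduction operation minimum which has no identity
```

```bash
python3 -m pendant '[[0.4,[0.017,0,0.2],0],[0.4,[0.017,0,0.4],0],[0.4,[0.017,0,0.56],0],[0.4,[0.017,0,0.56],0],[0.4,[0.017,0,0.56],0],[0.4,[0.017,0,0.56],0],[0.4,[0.017,0,0.56],0],[0.4,[0.017,0,0.56],0]]'
python3 - <<'E'
from h import *
c=cam('wrist'); s=manip.state(); t=np.array(s['tool_pos']); T=R.from_quat(np.roll(s['tool_rot'],-1)).as_matrix(); print(t,s['tool_rot'])
print((T.T@(np.array([.659,-.0195,-.008])-t))*1000)
E
```

```text
time: 11.2
tool_pos: [0.6592, -0.021, 0.0188]
tool_rot: [0.001, 0.117, 0.993, -0.0]
contact_force: [0.7, -0.1, -0.9]
gripper_width: 0.622
grasp_force: 63.9
[ 0.65886459 -0.02095386  0.01836747] [ 7.78530336e-04  1.17159736e-01  9.93112778e-01 -2.67708888e-05]
[ 0.24756501  1.4420534  26.36730782]
```

```bash
python3 -m pendant '[[0.4,[-0.006,0.006,0.1],0],[0.4,[-0.006,0.006,0.15],0],[0.4,[-0.006,0.006,0.15],0],[0.4,[-0.006,0.006,0.15],0]]'|grep -E "pos|contact|gr"; python3 -m pendant '[[0.4,[0,0,0.015],0],[0.4,[0,0,0.03],0],[0.4,[0,0,0.03],0],[0.4,[0,0,0.03],0]]'|grep -E "pos|contact|gr"
```

```text
tool_pos: [0.6585, -0.0202, -0.0016]
contact_force: [0.1, -0.5, -1.5]
gripper_width: 0.618
grasp_force: 63.9
tool_pos: [0.6591, -0.0203, -0.0043]
contact_force: [-0.1, 0.9, -1.0]
gripper_width: 0.619
grasp_force: 64.0
```

```bash
python3 -m pendant '[[0.4,[0,0,0.01],0],[0.4,[0,0,0.02],0],[0.4,[0,0,0.02],0],[0.4,[0,0,0.02],0]]'
```

```text
time: 12.45
tool_pos: [0.659, -0.0204, -0.0068]
tool_rot: [-0.0, 0.117, 0.993, -0.0]
contact_force: [-0.1, -0.4, -1.9]
gripper_width: 0.62
grasp_force: 64.1
```

```bash
python3 -m pendant '[[0.4,[0,0,0.01],0],[0.4,[0,0,0.01],0],[0.4,[0,0,0.01],0]]'|grep -E "pos|contact|gr"; python3 -m pendant '[[0.4,[0,0,0.008],0],[0.4,[0,0,0.008],0],[0.4,[0,0,0.008],0]]'|grep -E "pos|contact|gr"
```

```text
tool_pos: [0.6592, -0.0204, -0.0078]
contact_force: [-0.1, -0.5, -0.8]
gripper_width: 0.618
grasp_force: 64.3
tool_pos: [0.6592, -0.0204, -0.0079]
contact_force: [-3.1, -1.3, 5.0]
gripper_width: 0.617
grasp_force: 64.7
```

Seated at the predicted height with 5 N contact. Release.

```bash
python3 -m pendant '[[0.7,[0,0,0],0],[0.8,[0,0,0],0],[0.9,[0,0,0],0],[1,[0,0,0],0],[1,[0,0,0],0],[1,[0,0,0],0]]'; python3 -m pendant '[[1,[0,0,-0.2],0],[1,[0,0,-0.6],0],[1,[0,0,-1],0],[1,[0,0,-1],0],[1,[0,0,-1],0],[1,[0,0,-1],0]]'|grep -E "pos|contact|gr"
python3 - <<'E'
from h import *
c=cam('wrist'); c=cam('wrist'); save(c[0],'w8.png'); s=manip.state(); print(s['tool_pos'])
g=cv2.cvtColor(c[0],cv2.COLOR_RGB2GRAY); p=proj(c,[.659,-.0195,.041]); print(p)
n,l,st,ce=cv2.connectedComponentsWithStats((g<70).astype('uint8')); i=l[int(p[1]),int(p[0])]; print(st[i])
cn=max(cv2.findContours((l==i).astype('uint8'),0,1)[0],key=cv2.contourArea)
P=np.array([ray(c,u,v,.041)[:2] for u,v in cn[:,0]]).astype('float32'); print(cv2.minEnclosingCircle(P),cv2.fitEllipse(P*1000))
E
```

```text
time: 13.65
tool_pos: [0.6591, -0.0203, -0.0089]
tool_rot: [-0.0, 0.117, 0.993, 0.0]
contact_force: [0.3, -1.0, -0.0]
gripper_width: 1.007
grasp_force: 0.0
tool_pos: [0.6582, -0.0201, 0.1098]
contact_force: [0.8, -0.7, -1.1]
gripper_width: 1.0
grasp_force: 0.0
[ 0.65764101 -0.02011496  0.10870852]
[315.07092118 201.81968705]
[ 269  149   82   85 4679]
((0.6505974531173706, -0.02109941840171814), 0.035448141396045685) ((653.4492797851562, -23.309879302978516), (54.88181686401367, 70.34749603271484), 123.73503112792969)
```

View pics/w8.png

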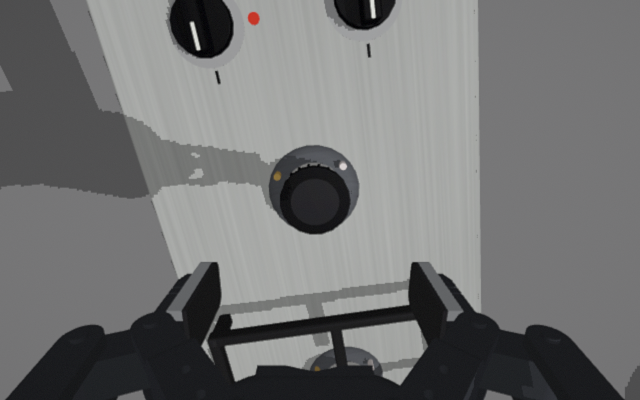

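The cap is flat on the head at (316,200), matching the predicted (315,202). Now I'll check wrist-joint room before flipping for the knob.

```bash
python3 - <<'E'
from h import *
print(np.round(manip.state()['joint_pos'],3))
E
python3 -m pendant '[[0.7,[0,0,0],0.05],[0.7,[0,0,0],0.05]]'
python3 - <<'E'
from h import *
print(np.round(manip.state()['joint_pos'],3))
E
```

```text
[-0.144  0.199  1.608  0.     1.339 -1.48 ]
time: 14.55
tool_pos: [0.658, -0.0202, 0.1091]
tool_rot: [-0.002, 0.195, 0.981, -0.0]
contact_force: [0.0, 0.5, 0.4]
gripper_width: 0.708
grasp_force: 0.0
[-0.144  0.199  1.607 -0.     1.339 -1.322]
```

```bash
python3 -m pendant '[[0.5,[0,0,0],0.449],[0.5,[0,0,0],0.449],[0.5,[0,0,0],0.449],[0.5,[0,0,0],0.449],[0.5,[0,0,0],0.449],[0.5,[0,0,0],0.449],[0.5,[0,0,0],0.449],[0.5,[0,0,0],0.449],[0.5,[0,0,0],0.449],[0.5,[0,0,0],0.449]]'|grep pos; python3 -m pendant '[[0.5,[0,0,0],0.449],[0.5,[0,0,0],0.449],[0.5,[0,0,0],0.449],[0.5,[0,0,0],0.449],[0.5,[0,0,0],0.449],[0.5,[0,0,0],0.449],[0.5,[0,0,0],0.449],[0.5,[0,0,0],0.449],[0.5,[0,0,0],0.449],[0.5,[0,0,0],0.449]]'
python3 - <<'E'
from h import *
c=cam('wrist');s=manip.state(); t=np.array(s['tool_pos']); T=R.from_quat(np.roll(s['tool_rot'],-1)).as_matrix(); print(t,np.round(s['joint_pos'],3)); print(T.round(3))
print((T.T@(np.array([.5145,-.070,.10])-t))/.12)
E
```

```text
tool_pos: [0.6584, -0.0202, 0.1098]
time: 16.55
tool_pos: [0.6584, -0.0202, 0.1099]
tool_rot: [-0.0, 0.999, -0.036, -0.001]
contact_force: [-0.4, -0.9, 0.3]
gripper_width: 0.503
grasp_force: 0.0
[ 0.65842723 -0.02020938  0.10987383] [-0.144  0.198  1.606 -0.     1.339  1.5  ]
[[ 0.997 -0.073 -0.002]
 [-0.073 -0.997  0.   ]
 [-0.002 -0.    -1.   ]]
[-1.16591896  0.5009637   0.08452035]
```

```bash
python3 -m pendant '[[0.5,[-0.3,0.15,0],0],[0.5,[-0.6,0.3,0],0],[0.5,[-0.9,0.45,0],0],[0.5,[-0.9,0.45,0],0],[0.5,[-0.9,0.45,0],0]]'|grep pos; python3 -m pendant '[[0.5,[-0.266,0.051,0],0],[0.5,[-0.266,0.051,0],0],[0.5,[-0.266,0.051,0],0],[0.5,[-0.266,0.051,0],0],[0.5,[-0.266,0.051,0],0],[0.5,[-0.266,0.051,0],0]]'|grep pos
python3 - <<'E'
from h import *
c=cam('wrist');c=cam('wrist');s=manip.state(); t=np.array(s['tool_pos']); T=R.from_quat(np.roll(s['tool_rot'],-1)).as_matrix(); print(t,np.round(s['joint_pos'],3)); np.savez('w9.npz',img=c[0],K=c[1],R=c[2],e=c[3])
hsv=cv2.cvtColor(c[0],cv2.COLOR_RGB2HSV)
m=((hsv[...,1]>130)&((hsv[...,0]<8)|(hsv[...,0]>172))&(hsv[...,2]>100)).astype('uint8')
n,l,st,ce=cv2.connectedComponentsWithStats(m)
for i in range(1,n):
    if st[i,4]>10: p=ray(c,*ce[i],.008); print('dot',ce[i],st[i,4],p,'knob',p[:2]-.0358*np.array([.07,.9976]))
g=cv2.cvtColor(c[0],cv2.COLOR_RGB2GRAY); k=proj(c,[.5145,-.07,.022]); print('knob px',k,'bar top',proj(c,[.5145,-.07,.04]))
n,l,st,ce=cv2.connectedComponentsWithStats((g<70).astype('uint8'))
for i in range(1,n):
    if st[i,4]>300: print(st[i],ce[i],ray(c,*ce[i],.025).round(4))
w=(g>200).astype('uint8'); u,v=map(int,k); n,l,st,ce=cv2.connectedComponentsWithStats(w[v-60:v+60,u-60:u+60])
for i in range(1,n):
    if 15<st[i,4]<400: print('white',st[i],ce[i]+[u-60,v-60],ray(c,*(ce[i]+[u-60,v-60]),.04))
E
```

```text
tool_pos: [0.5468, -0.0666, 0.1106]
tool_pos: [0.516, -0.0702, 0.1114]
[ 0.51563691 -0.07024882  0.11120815] [-0.278 -0.128  1.939  0.     1.331  1.363]
dot [137.53731343 192.05970149] 67 [0.52482552 0.08721554 0.008     ] knob [0.52231952 0.05150146]
dot [272.93939394 192.15151515] 66 [ 0.51626657 -0.03320212  0.008     ] knob [ 0.51376057 -0.0689162 ]
knob px [314.24084996 195.85543393] bar top [314.23560328 202.44492159]
[ 183    0  105   69 4418] [240.72181983  25.61611589] [ 0.6469 -0.0263  0.025 ]
[ 148  169   55   58 2179] [175.50573658 196.55346489] [0.523  0.0464 0.025 ]
[ 289  170   52   57 2044] [314.91927593 196.28277886] [ 0.515  -0.0706  0.025 ]
[   43   251   544   149 35036] [314.90592533 353.24426304] [ 0.3521 -0.0592  0.025 ]
white [60 45  3 21 51] [314.76470588 188.94117647] [ 0.52562661 -0.07120131  0.04      ]
```

Knob confirmed at (0.515, −0.070), pointer at off. Descend in stages and grip.

```bash
python3 -m pendant '[[0.5,[-0.006,0,0.3],0],[0.5,[-0.006,0,0.6],0],[0.5,[-0.006,0,0.8],0],[0.5,[-0.006,0,0.8],0],[0.5,[-0.006,0,0.8],0]]'|grep -E "pos|contact"; python3 -m pendant '[[0.5,[0,0,0.1],0],[0.5,[0,0,0.2],0],[0.5,[0,0,0.2],0],[0.5,[0,0,0.2],0]]'|grep -E "pos|contact"; python3 -m pendant '[[0.05,[0,0,0],0],[0.05,[0,0,0],0],[0.05,[0,0,0],0],[0.05,[0,0,0],0],[0.05,[0,0,0],0],[0.05,[0,0,0],0],[0.05,[0,0,0],0],[0.05,[0,0,0],0]]'
```

```text
tool_pos: [0.5147, -0.0702, 0.0154]
contact_force: [0.7, -1.1, 1.3]
tool_pos: [0.5143, -0.0702, -0.0091]
contact_force: [-0.3, 0.5, 0.2]
time: 19.5
tool_pos: [0.515, -0.0705, -0.0085]
tool_rot: [0.0, 0.999, -0.036, 0.001]
contact_force: [0.1, -2.0, 2.9]
gripper_width: 0.135
grasp_force: 61.9
```

Bar gripped. Push in.

```bash
python3 -m pendant '[[0.05,[0,0,0.02],0],[0.05,[0,0,0.03],0],[0.05,[0,0,0.04],0],[0.05,[0,0,0.04],0],[0.05,[0,0,0.04],0]]'; python3 -m pendant '[[0.05,[0,0,0.01],0],[0.05,[0,0,0.02],0],[0.05,[0,0,0.02],0],[0.05,[0,0,0.02],0]]'
```

```text
time: 20.0
tool_pos: [0.515, -0.0705, -0.013]
tool_rot: [0.0, 0.999, -0.036, 0.0]
contact_force: [-1.6, -0.9, 7.3]
gripper_width: 0.133
grasp_force: 62.6
time: 20.4
tool_pos: [0.5151, -0.0705, -0.0134]
tool_rot: [0.0, 0.999, -0.036, -0.0]
contact_force: [-7.6, -0.8, 20.7]
gripper_width: 0.13
grasp_force: 64.4
```

```bash
python3 -m pendant '[[0.05,[0,0,0],-0.03],[0.05,[0,0,0],-0.06],[0.05,[0,0,0],-0.09],[0.05,[0,0,0],-0.12],[0.05,[0,0,0],-0.15],[0.05,[0,0,0],-0.18],[0.05,[0,0,0],-0.21],[0.05,[0,0,0],-0.24],[0.05,[0,0,0],-0.25],[0.05,[0,0,0],-0.25]]'
```

```text
time: 21.4
tool_pos: [0.5147, -0.0693, -0.0134]
tool_rot: [-0.001, 0.937, 0.35, -0.0]
contact_force: [-9.1, 4.8, 23.1]
gripper_width: 0.134
grasp_force: 64.6
```

```bash
python3 -m pendant '[[0.05,[0,0,0],-0.03],[0.05,[0,0,0],-0.06],[0.05,[0,0,0],-0.09],[0.05,[0,0,0],-0.12],[0.05,[0,0,0],-0.15],[0.05,[0,0,0],-0.18],[0.05,[0,0,0],-0.21],[0.05,[0,0,0],-0.24],[0.05,[0,0,0],-0.25],[0.05,[0,0,0],-0.25]]'
python3 - <<'E'
from h import *
c=cam('wrist');c=cam('wrist');s=manip.state();t=np.array(s['tool_pos']); T=R.from_quat(np.roll(s['tool_rot'],-1)).as_matrix()
print('tool x yaw',np.arctan2(T[1,0],T[0,0]),np.round(s['joint_pos'],3))
g=cv2.cvtColor(c[0],cv2.COLOR_RGB2GRAY)
for nm,p in(('cap',[.659,-.0195,.041]),('tip of bar left',[.5147-.0015,-.0703+.0155,.035])): print(nm,proj(c,p))
n,l,st,ce=cv2.connectedComponentsWithStats((g>190).astype('uint8'))
for i in range(1,n):
    if 15<st[i,4]<900: print('white',st[i],ce[i],ray(c,*ce[i],.035).round(4))
n,l,st,ce=cv2.connectedComponentsWithStats((g<70).astype('uint8'))
for i in range(1,n):
    if 300<st[i,4]: print('dark',st[i],ce[i],ray(c,*ce[i],.041).round(4))
E
```

```text
time: 22.4
tool_pos: [0.5134, -0.0687, -0.0134]
tool_rot: [-0.003, 0.732, 0.682, -0.001]
contact_force: [-12.6, 5.9, 27.4]
gripper_width: 0.134
grasp_force: 65.2
tool x yaw 1.49962942101952 [-2.780e-01  4.000e-02  2.009e+00  2.000e-03  1.098e+00 -2.080e-01]
cap [692.71101205 150.84522187]
tip of bar left [308.6822731  253.18888224]
white [608  71  14  14 150] [614.56666667  77.56666667] [0.63   0.0084 0.035 ]
white [311 246   5  35 146] [313.39726027 262.40410959] [ 0.5149 -0.0594  0.035 ]
dark [ 258    0  112   53 4452] [313.84546271  21.62061995] [0.5217 0.0333 0.041 ]
dark [ 529   87  111  136 7026] [595.76259607 170.41417592] [ 0.6247 -0.0245  0.041 ]
dark [   52   218   525   182 39417] [313.74731715 344.83476673] [ 0.5124 -0.0981  0.041 ]
```

The pointer now lies along +y of the knob axis (turn about 1.57), pushed to the stop. Hold for 4 s.

```bash
H='x'; for k in 1 2 3 4; do python3 -m pendant '[[0.05,[0,0,0],0],[0.05,[0,0,0],0],[0.05,[0,0,0],0],[0.05,[0,0,0],0],[0.05,[0,0,0],0],[0.05,[0,0,0],0],[0.05,[0,0,0],0],[0.05,[0,0,0],0],[0.05,[0,0,0],0],[0.05,[0,0,0],0]]' | grep -E "time|pos|contact|grasp"; done
python3 -c "
from plant import manip
print(manip.job_done())"
```

```text
time: 23.5
tool_pos: [0.5135, -0.0687, -0.0134]
contact_force: [-13.8, 6.8, 27.8]
grasp_force: 65.2
time: 24.5
tool_pos: [0.5135, -0.0687, -0.0134]
contact_force: [-14.0, 6.0, 28.3]
grasp_force: 65.2
time: 25.5
tool_pos: [0.5135, -0.0687, -0.0134]
contact_force: [-13.6, 6.2, 27.1]
grasp_force: 65.2
time: 26.5
tool_pos: [0.5134, -0.0687, -0.0134]
contact_force: [-14.7, 5.8, 26.7]
grasp_force: 65.2
the job is handed in; nothing more can be done
None
```

I handed the job in at 26.5 s with the cap seated on the front burner and the right-hand knob held fully in at the big-flame mark for over 4 s; no verdict came back, and I did not re-check the cap after turning the knob.

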